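# Feed an offcut into a lever-lid scrap bin

## Task

Press the scrap bin's lever all the way down with your fingertips so that its lid swings fully open and the steel offcut waiting on the chute rolls into the bin by itself. Then let the lever up slowly, keeping your finger on it for a few seconds until the lid is shut, so that the lid never drops or slams. Work the lid only by its lever, do not touch the offcut, and leave the other things on the bench where they are.

Things in the scene. Friction and masses are not known exactly. Their poses are not given: they have to be found in the camera images.
- bin: Grey steel scrap bin fixed to the bench, 200 (its x) x 220 (its y) x 160 mm high, walls 4 mm. Origin: centre of underside; z up; its front (-x) faces the robot's right. Lid hinged on its rear (+x) top edge. An 84 mm wide chute slopes down to its -y side, ending on the lower rim there, 115 mm up, and reaches 147 mm out. The lever lies outside its +y side; its pivot is at (0, 135, 90) mm in this frame.
- lever: Dark steel lever, a flat bar 8 mm wide and 18 mm deep, with a black rubber press pad 56 (along the lever) x 50 x 8 mm on its front end. Origin: its pivot, at (0, 135, 90) mm in the bin's frame; at rest its axes are the bin's axes, and it turns about y.
- lever_pad (a point): Centre of the press pad's top face. At rest it is 135 mm above the bench and, in the bin's frame, 201 mm in front of the centre (100 mm clear of the front wall) and 135 mm to +y; the pad is tilted 0.15 rad, front edge up.
- lever_turn (a joint): Turn of the lever about its pivot (axis level, along the bin's y), rad: 0 at rest, lid shut; 0.30 at the hard stop, pressed fully down: the pad's centre has then sunk 61 mm in an arc and its front edge is tilted down 0.15 rad. Pushing takes about 3 to 9 N. No latch: the lid's weight brings the lever back up.
- lid_turn (a joint): Opening angle of the lid, rad: 0 shut, 1.0 fully open (3.33 times the lever's turn, joined by a rod). It falls shut under its own weight when the lever is let go.
- lid: The plain steel lid, 212 x 224 mm, 4 mm thick, its top 164 mm above the bench when shut. Origin: when shut, on the bin's upright centre line, 158 mm above the bench, axes as the bin's; the hinge line lies 100 mm along its +x, the front edge 112 mm along -x. A 42 mm skirt under its chute-side edge holds the offcut back.
- offcut: Offcut of round steel bar, 28 mm diameter, 60 mm long, about 0.3 kg, lying across the chute against the lid's skirt. Origin: on its surface, midway along it, 14 mm from its axis (its underside at the start; it turns as it rolls). It rolls into the bin once the lid is a third open.
- tape_measure: Bystander: black tape measure, 75 x 38 x 66 mm high, standing on the bench. Origin: centre of underside.
- marker_can: Bystander: plain aluminium can, 52 mm diameter, 115 mm high. Origin: centre of underside.
- paver: Bystander: concrete paving stone, 200 x 100 x 60 mm high. Origin: centre of underside.
- drill: Bystander: cordless drill lying on its side, about 235 x 200 x 60 mm high. Origin: on the bench under its motor housing.
Mind the look-alikes: they are no part of the job. What is meant by the offcut is not blue or yellow, and is the smaller of those in its own colour.

How it is judged:
By the outcome, as a careful person would: the job done as asked, in the order asked, and still so for the second after the job is handed in, with the robot touching nothing.
It also fails if it takes over 48 s, if anything falls off the work surface, if the arm or the gripper's body presses on something with over 40 N, if the wrist force passes 120 N, or if a joint passes its speed limit or range.

## Robot

A 7-joint arm with a two-finger parallel gripper is mounted at the origin on the work surface. World frame = base frame: x ahead of the robot, y to its left, z up, the work surface at z = 0. Lengths are in m, angles in rad, forces in N, time in s.
With the tool pointing down it reaches from about 0.4 to 0.85 m from the base axis. Payload 4.4 kg.
Tool frame: the origin (TCP) lies at the centre of the arm's flange, where the gripper is bolted on; the fingertips stand 199 mm ahead of it and the grasp point (between the pads) lies 180 mm ahead of it (grip_depth is the distance from the TCP to the grasp point, in m); y points along the fingers, z is the direction in which the jaws open and shut, and the axes are right-handed (so a half turn about y gives the same grasp; the last joint's range is limited). The gripper opens to 94 mm and grips with 3 to 60 N. Pads are 16 mm wide; open, the fingers measure 119 mm over their backs; the gripper's body (75 mm by 177 mm) begins 78 mm behind the grasp point.
Start: joints at [1.168, 0.628, 0.038, 1.517, -0.027, 0.996, -0.02], TCP at [0.215, -0.613, 0.405] pointing down, gripper open.
Joint ranges: [-3.06, 3.06], [-0.37, 2.12], [-1.25, 1.32], [0.18, 2.47], [-1.1, 4.24], [0.23, 1.98], [-2.94, 2.94]. Speed limits (rad/s): [2.57, 2.57, 3.14, 3.14, 3.14, 3.14, 3.14].

## Interface

Orientations are given as a rotation vector (axis times angle).
In Python, from bench import get_obs, get_image, hand_in, grip_depth gives the robot as it stands. The module is installed in compiled form; this text tells all that it offers.
- The arm moves only by the tool arm_command, never from a script. Its argument "commands" is a list of rows, each a list of 7 numbers: the shift along the tool's x, y, z in mm, then the turn, a rotation vector about the tool's x, y, z in degrees, then the opening in per cent of the stroke, from 0 (shut) to 100 (fully open). A call has 1 to 12 rows; each row shifts and turns the commanded pose from where the row before left it, along the tool's axes as they then stand; what a row does not reach is not made up. A row lasts 1/10 s, in which the tool goes at most 50 mm and 8.59 degrees, less where a joint would pass 70% of its speed; a pose out of reach is approached as far as the arm can. A call is refused whole if a number of a shift passes 50 or a number of a turn 8.59, either way. A call with a gripper value outside its range is refused whole. The fingers move at their own pace and stop on an object; the grip force is fixed at half the most. Time passes only in rows, so rows that do not move let the fingers close. It gives the time, the measured TCP pose, the force and the opening at its end, in the units of the state.
- get_obs(): the state, without advancing time (a new reading comes with each control period).
- get_image(name): name is "scene" or "top" or "wrist"; returns a dict with "image" (400x640x3 uint8, red, green, blue), "fx", "fy", "cx", "cy" (pixels), "extrinsics" (4x4, takes a point from camera to world coordinates); the wrist camera has in their place "T_tool_cam" (4x4, takes a point from camera to tool coordinates, whose origin is the TCP and whose axes are the tool frame's). Camera axes: x right, y down, z forward; pixel columns grow to the right and rows downward; lengths in m; the calibration is good to about 2 mm. A picture is of the moment at which its call begins: read the wrist's pose just before it. There is no depth.
- hand_in(): hands the job in, once; it reports no verdict.
The state is a dict: "clock": time; "joints": joint angles; "joint_vel": joint speeds; "joint_torque": joint torques, N m; "ee_pos": TCP position; "ee_rot": TCP orientation; "force": force on the tool from outside, world axes, zero at the start; "moment": the same for the moment, N m; "opening": finger opening in m.
Only numpy, scipy, OpenCV 4.12 (cv2) and the standard library are available. Lean on these libraries where they do the work, as an engineer would, in place of code of your own. Each camera call takes 0.05 s, during which the arm holds its last target. There are 200 camera calls.

## Working session

There is one attempt and no reset: what is moved stays moved. The work goes in short steps, Python scripts to look and compute and a tool call to move; the robot and the scene stay as the last step left them, time stands still between calls to the robot, and variables do not carry over. Pictures are saved under pics/ and viewed, about 8 in all and at most 12, crops included, and the job is handed in when it is done.

Besides the shell and the picture viewer there is one more tool, called after "Request:" by a JSON object that holds its "op" and its "data", one argument or row to a line. arm_command: Moves the arm, as the interface text tells. Its arguments: {"type":"object","properties":{"commands":{"type":"array","items":{"type":"array","items":{"type":"number"}}}},"required":["commands"]}

```bash
mkdir -p pics; cat > h.py <<'E'
import numpy as np, cv2
from bench import get_obs, get_image, hand_in, grip_depth
from scipy.spatial.transform import Rotation as R
def snap(n,f):
    g=get_image(n); cv2.imwrite(f'pics/{f}.png',g['image'][:,:,::-1]); np.save(f'pics/{f}.npy',np.array([g['fx'],g['fy'],g['cx'],g['cy'],*np.array(g.get('extrinsics',g.get('T_tool_cam'))).ravel()])); return g
def ray(f,u,v,z):
    a=np.load(f'pics/{f}.npy'); T=a[4:].reshape(4,4)
    d=T[:3,:3]@np.array([(u-a[2])/a[0],(v-a[3])/a[1],1]); o=T[:3,3]
    return o+d*(z-o[2])/d[2]
def proj(f,p):
    a=np.load(f'pics/{f}.npy'); T=a[4:].reshape(4,4)
    c=T[:3,:3].T@(np.asarray(p)-T[:3,3]); return np.array([a[0]*c[0]/c[2]+a[2],a[1]*c[1]/c[2]+a[3]])
E
python3 - <<'E'
from h import *
s=get_obs(); print(s['clock'],s['ee_pos'],s['ee_rot'],R.from_rotvec(s['ee_rot']).as_matrix().round(3),s['force'],s['opening'],grip_depth)
snap('top','top0'); snap('scene','sc0')
E
```

```text
0.0 [ 0.21475385 -0.61319589  0.40379335] [-0.34699084  2.04068003 -2.03703271] [[-0.944 -0.001  0.331]
 [-0.331  0.002 -0.944]
 [ 0.    -1.    -0.002]] [ 1.25225477 -0.51212817 -0.12346479] 0.09385162328943086 0.1804
```

View pics/top0.png

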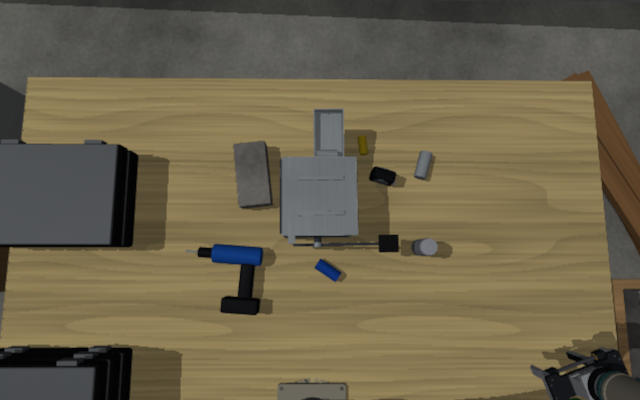

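View pics/sc0.png

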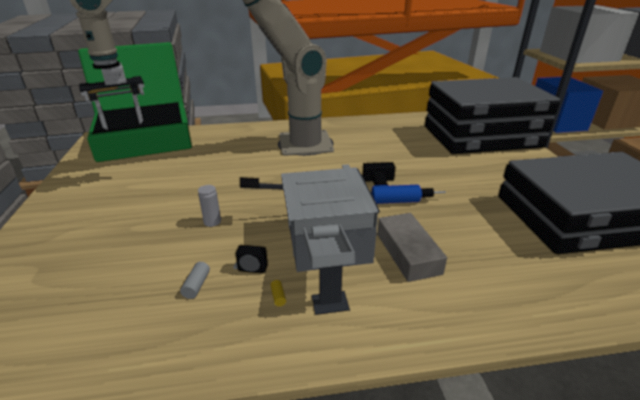

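The top view shows the bin lid at about (319,196), the press pad at (389,243), and the can at (425,247), just in front of the pad.

Candidates for the offcut:
- Grey bar on the chute, scene (325,230). This one fits: it is not blue or yellow, it is the smaller of the grey bars, and it lies on the chute.
- Larger grey bar, top (423,165).
- Yellow bar, top (363,145).
- Blue bar, top (328,270).

Next I'll measure the pad and can, and confirm the offcut in a crop.

```bash
python3 - <<'E'
from h import *
im=cv2.imread('pics/top0.png'); sc=cv2.imread('pics/sc0.png')
g=cv2.cvtColor(im,cv2.COLOR_BGR2GRAY)
m=np.zeros_like(g); m[225:262,372:405]=(g[225:262,372:405]<50)*255
m=cv2.morphologyEx(m,cv2.MORPH_OPEN,np.ones((5,5)))
c=max(cv2.findContours(m,0,2)[0],key=cv2.contourArea); r=cv2.minAreaRect(c); print('pad px',r)
p=ray('top0',*r[0],.135); print('pad',p)
b=[ray('top0',*q,.135)[:2] for q in cv2.boxPoints(r)]; print('sides',[np.linalg.norm(b[i]-b[i-1]).round(3) for i in range(4)])
print('pad in scene',proj('sc0',p))
cs=[ray('top0',u,v,.164) for u,v in [(281,158),(356,157),(357,236),(282,236)]]; print('lid',np.round(cs,3), np.round([np.linalg.norm(cs[i]-cs[i-1]) for i in range(4)],3))
print('can top',ray('top0',431,247,.115))
print('lever pivot-ish',ray('top0',318,243,.1))
a=cv2.resize(im[100:270,270:450],None,fx=2.2,fy=2.2,interpolation=2); d=cv2.resize(sc[160:310,180:380],None,fx=1.98,fy=2.493,interpolation=2)
cv2.imwrite('pics/c1.png',np.hstack([a,d[:374]]))
E
```

```text
pad px ((388.5, 243.0), (16.0, 19.0), 90.0)
pad [ 0.51972705 -0.21718672  0.135     ]
sides [np.float64(0.045), np.float64(0.054), np.float64(0.045), np.float64(0.054)]
pad in scene [249.0054439  181.07040714]
lid [[ 0.758  0.088  0.164]
 [ 0.762 -0.125  0.164]
 [ 0.538 -0.125  0.164]
 [ 0.538  0.083  0.164]] [0.221 0.213 0.224 0.207]
can top [ 0.50901875 -0.34393652  0.115     ]
lever pivot-ish [ 0.52069047 -0.01748866  0.1       ]
```

View pics/c1.png

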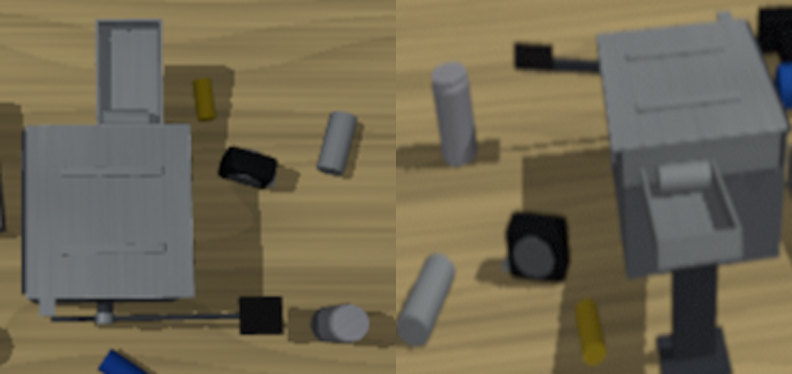

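The crop confirms it: the small grey bar lies across the chute against the lid's skirt. The pad at (0.520,-0.217) agrees with the lid-based prediction of about (0.515,-0.214). I'll close the fingers and turn so that the jaw axis lies along world x, which keeps the gripper body clear of the lid.

Request:
{"op": "arm_command", "data": {
  "commands": [
    [0, 0, 0, 0, -7.86, 0, 0],
    [0, 0, 0, 0, -7.86, 0, 0],
    [0, 0, 0, 0, -7.86, 0, 0],
    [0, 0, 0, 0, -7.86, 0, 0],
    [0, 0, 0, 0, -7.86, 0, 0],
    [0, 0, 0, 0, -7.86, 0, 0],
    [0, 0, 0, 0, -7.86, 0, 0],
    [0, 0, 0, 0, -7.86, 0, 0],
    [0, 0, 0, 0, -7.86, 0, 0]
  ]
}}

```text
clock: 1.0
ee_pos: [0.2147, -0.6134, 0.4042]
ee_rot: [-1.212, 1.205, -1.204]
force: [0.7, 0.2, 0.2]
opening: 0.0258
```

Request:
{"op": "arm_command", "data": {
  "commands": [
    [-36, 0, 27.7, 0, 0, 0, 0],
    [-36, 0, 27.7, 0, 0, 0, 0],
    [-36, 0, 27.7, 0, 0, 0, 0],
    [-36, 0, 27.7, 0, 0, 0, 0],
    [-36, 0, 27.7, 0, 0, 0, 0],
    [-36, 0, 27.7, 0, 0, 0, 0],
    [-36, 0, 27.7, 0, 0, 0, 0],
    [-36, 0, 27.7, 0, 0, 0, 0],
    [-36, 0, 27.7, 0, 0, 0, 0],
    [-36, 0, 27.7, 0, 0, 0, 0],
    [-36, 0, 27.7, 0, 0, 0, 0]
  ]
}}

```text
clock: 2.1
ee_pos: [0.52, -0.2157, 0.4045]
ee_rot: [-1.21, 1.209, -1.209]
force: [-0.9, -0.3, -0.3]
opening: 0.0004
```

```bash
python3 - <<'E'
from h import *
s=get_obs(); M=R.from_rotvec(s['ee_rot']).as_matrix(); print(s['clock'],s['ee_pos'],M.round(3),s['force'],s['opening'])
tip=s['ee_pos']+M@[0,.199,0]; print('tip',tip)
g=snap('wrist','w1'); print(np.array(g['T_tool_cam']).round(3))
g=snap('top','top1')
a=cv2.imread('pics/w1.png'); b=cv2.imread('pics/top1.png')[170:290,340:470]
b=cv2.resize(b,(433,400)); cv2.imwrite('pics/c2.png',np.hstack([cv2.resize(a,(360,225)),b[:225]*0+0]) if 0 else np.vstack([np.hstack([cv2.resize(a,(367,229)),b[90:319]])]))
E
```

```text
2.1 [ 0.52002106 -0.21572854  0.4044539 ] [[ 0.001 -0.001  1.   ]
 [-1.     0.     0.001]
 [-0.    -1.    -0.001]] [-0.90932699 -0.34604138 -0.25053487] 0.0004468137032418786
tip [ 0.51991979 -0.2157215   0.20545392]
[[-0.001  0.973  0.233 -0.068]
 [ 0.001 -0.233  0.973  0.021]
 [ 1.     0.002 -0.001 -0.   ]
 [ 0.     0.     0.     1.   ]]
```

View pics/c2.png

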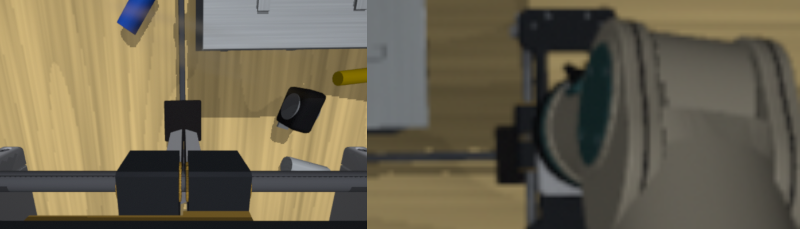

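```bash
python3 - <<'E'
from h import *
s=get_obs(); M=np.eye(4); M[:3,:3]=R.from_rotvec(s['ee_rot']).as_matrix(); M[:3,3]=s['ee_pos']
a=np.load('pics/w1.npy'); a[4:]=(M@a[4:].reshape(4,4)).ravel(); np.save('pics/w1w.npy',a)
g=cv2.cvtColor(cv2.imread('pics/w1.png'),cv2.COLOR_BGR2GRAY)
print(g[200,270:365:3]); print(g[150:260:4,295])
for u,v,z in [(286,200,.135),(350,200,.135),(318,174,.131)]: print(ray('w1w',u,v,z))
print(proj('w1w',[.52,-.217,.135]),proj('w1w',[.52,-.245,.139]),proj('w1w',[.52,-.189,.131]))
E
```

```text
[159 159 155 152 155 166  25  26  25  26  26  26  27  25  27  25  26  26
  27  26  26  26  26  27  26  26  26  84 100 107 106 102]
[158 158 157 157 157 161 164  26  27  28  24  27  25  24  26  27  25  24
  26  26  25  29  48  94 113 115 116 116]
[ 0.4977269  -0.20096703  0.135     ]
[ 0.54633349 -0.20036589  0.135     ]
[ 0.52178761 -0.18136284  0.131     ]
[315.12555646 220.60321495] [314.71789086 256.61713828] [315.54114472 183.88938908]
```

The wrist view shows the pad centred under the fingers, at x about 0.522 and y about -0.21, within a centimetre of the top-view result. I'll go down now.

Request:
{"op": "arm_command", "data": {
  "commands": [
    [0, 20, 0, 0, 0, 0, 0],
    [0, 20, 0, 0, 0, 0, 0],
    [0, 15, 0, 0, 0, 0, 0],
    [0, 5, 0, 0, 0, 0, 0],
    [0, 4, 0, 0, 0, 0, 0],
    [0, 4, 0, 0, 0, 0, 0],
    [0, 4, 0, 0, 0, 0, 0],
    [0, 4, 0, 0, 0, 0, 0]
  ]
}}

```text
clock: 3.0
ee_pos: [0.5194, -0.2182, 0.3298]
ee_rot: [-1.21, 1.207, -1.211]
force: [-1.5, -2.2, 7.7]
opening: 0.0005
```

Request:
{"op": "arm_command", "data": {
  "commands": [
    [0, 4, 0, 0, 0, 0, 0],
    [0, 4, 0, 0, 0, 0, 0],
    [0, 4, 0, 0, 0, 0, 0],
    [0, 4, 0, 0, 0, 0, 0],
    [0, 4, 0, 0, 0, 0, 0],
    [0, 4, 0, 0, 0, 0, 0],
    [0, 4, 0, 0, 0, 0, 0],
    [0, 4, 0, 0, 0, 0, 0],
    [0, 4, 0, 0, 0, 0, 0],
    [0, 4, 0, 0, 0, 0, 0],
    [0, 4, 0, 0, 0, 0, 0],
    [0, 4, 0, 0, 0, 0, 0]
  ]
}}

```text
clock: 4.2
ee_pos: [0.5198, -0.2177, 0.2809]
ee_rot: [-1.209, 1.207, -1.211]
force: [1.1, -4.1, 3.2]
opening: 0.0007
```

Request:
{"op": "arm_command", "data": {
  "commands": [
    [0, 2, 0, 0, 0, 0, 0],
    [0, 2, 0, 0, 0, 0, 0],
    [0, 2, 0, 0, 0, 0, 0],
    [0, 2, 0, 0, 0, 0, 0]
  ]
}}

```text
clock: 4.6
ee_pos: [0.5197, -0.2168, 0.2737]
ee_rot: [-1.209, 1.208, -1.209]
force: [-3.3, -0.4, 27.1]
opening: 0.0003
```

Request:
{"op": "arm_command", "data": {
  "commands": [
    [0, 1, 0, 0, 0, 0, 0],
    [0, 0, 0, 0, 0, 0, 0],
    [0, 0, 0, 0, 0, 0, 0],
    [0, 0, 0, 0, 0, 0, 0],
    [0, 0, 0, 0, 0, 0, 0],
    [0, 0, 0, 0, 0, 0, 0],
    [0, 0, 0, 0, 0, 0, 0],
    [0, 0, 0, 0, 0, 0, 0],
    [0, 0, 0, 0, 0, 0, 0],
    [0, 0, 0, 0, 0, 0, 0]
  ]
}}

```text
clock: 5.6
ee_pos: [0.5196, -0.2166, 0.2739]
ee_rot: [-1.209, 1.207, -1.209]
force: [-2.8, -0.6, 21.9]
opening: 0.0002
```

```bash
python3 - <<'E'
from h import *
snap('scene','sc2'); snap('top','top2'); a=cv2.imread('pics/sc2.png')[120:320,170:430]; b=cv2.imread('pics/top2.png')[95:265,270:450]
cv2.imwrite('pics/c3.png',np.hstack([cv2.resize(a,(416,320)),cv2.resize(b,(339,320))]))
E
```

```text
(no output)
```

View pics/c3.png

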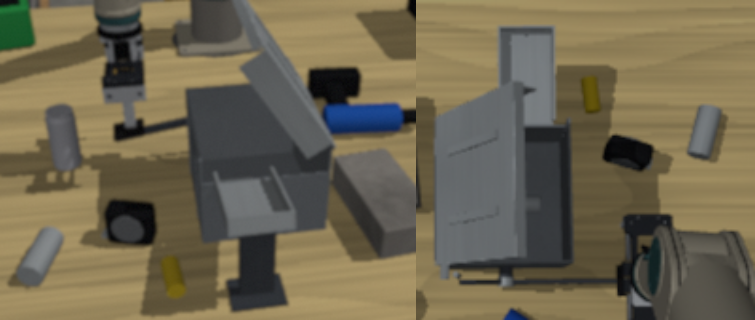

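The lid is fully open: the chute at (255,200) in the crop is empty and the offcut can be seen inside the bin at (533,205). Force of 22 to 27 N confirms the hard stop. Now a slow release.

Request:
{"op": "arm_command", "data": {
  "commands": [
    [0, -1, 0, 0, 0, 0, 0],
    [0, -1, 0, 0, 0, 0, 0],
    [0, -1.5, 0, 0, 0, 0, 0],
    [0, -1.5, 0, 0, 0, 0, 0],
    [0, -1.5, 0, 0, 0, 0, 0],
    [0, -1.5, 0, 0, 0, 0, 0],
    [0, -1.5, 0, 0, 0, 0, 0],
    [0, -1.5, 0, 0, 0, 0, 0],
    [0, -1.5, 0, 0, 0, 0, 0],
    [0, -1.5, 0, 0, 0, 0, 0],
    [0, -1.5, 0, 0, 0, 0, 0],
    [0, -1.5, 0, 0, 0, 0, 0]
  ]
}}

```text
clock: 6.9
ee_pos: [0.5193, -0.2171, 0.2888]
ee_rot: [-1.209, 1.209, -1.208]
force: [1.8, 1.2, 2.8]
opening: 0.0006
```

Request:
{"op": "arm_command", "data": {
  "commands": [
    [0, -1.5, 0, 0, 0, 0, 0],
    [0, -1.5, 0, 0, 0, 0, 0],
    [0, -1.5, 0, 0, 0, 0, 0],
    [0, -1.5, 0, 0, 0, 0, 0],
    [0, -1.5, 0, 0, 0, 0, 0],
    [0, -1.5, 0, 0, 0, 0, 0],
    [0, -1.5, 0, 0, 0, 0, 0],
    [0, -1.5, 0, 0, 0, 0, 0],
    [0, -1.5, 0, 0, 0, 0, 0],
    [0, -1.5, 0, 0, 0, 0, 0],
    [0, -1.5, 0, 0, 0, 0, 0],
    [0, -1.5, 0, 0, 0, 0, 0]
  ]
}}

```text
clock: 8.1
ee_pos: [0.5192, -0.2172, 0.3067]
ee_rot: [-1.21, 1.209, -1.208]
force: [0.7, 2.7, 3.5]
opening: 0.0008
```

Request:
{"op": "arm_command", "data": {
  "commands": [
    [0, -1, 0, 0, 0, 0, 0],
    [0, -1, 0, 0, 0, 0, 0],
    [0, -1, 0, 0, 0, 0, 0],
    [0, -1, 0, 0, 0, 0, 0],
    [0, -1, 0, 0, 0, 0, 0],
    [0, -1, 0, 0, 0, 0, 0],
    [0, -1, 0, 0, 0, 0, 0],
    [0, -1, 0, 0, 0, 0, 0],
    [0, -1, 0, 0, 0, 0, 0],
    [0, -1, 0, 0, 0, 0, 0],
    [0, -1, 0, 0, 0, 0, 0],
    [0, -1, 0, 0, 0, 0, 0]
  ]
}}

```text
clock: 9.3
ee_pos: [0.5192, -0.2173, 0.3187]
ee_rot: [-1.21, 1.209, -1.208]
force: [-1.1, 3.6, 3.6]
opening: 0.0004
```

Request:
{"op": "arm_command", "data": {
  "commands": [
    [0, -1, 0, 0, 0, 0, 0],
    [0, -1, 0, 0, 0, 0, 0],
    [0, -1, 0, 0, 0, 0, 0],
    [0, -1, 0, 0, 0, 0, 0],
    [0, -1, 0, 0, 0, 0, 0],
    [0, -1, 0, 0, 0, 0, 0],
    [0, -1, 0, 0, 0, 0, 0],
    [0, -1, 0, 0, 0, 0, 0],
    [0, -1, 0, 0, 0, 0, 0],
    [0, -1, 0, 0, 0, 0, 0],
    [0, -0.5, 0, 0, 0, 0, 0],
    [0, -0.5, 0, 0, 0, 0, 0]
  ]
}}

```text
clock: 10.5
ee_pos: [0.5193, -0.2172, 0.3298]
ee_rot: [-1.209, 1.209, -1.209]
force: [-0.1, 3.9, 3.6]
opening: 0.0007
```

Request:
{"op": "arm_command", "data": {
  "commands": [
    [0, -0.5, 0, 0, 0, 0, 0],
    [0, -0.5, 0, 0, 0, 0, 0],
    [0, -0.5, 0, 0, 0, 0, 0],
    [0, -0.5, 0, 0, 0, 0, 0],
    [0, -0.5, 0, 0, 0, 0, 0],
    [0, -0.5, 0, 0, 0, 0, 0],
    [0, -0.5, 0, 0, 0, 0, 0],
    [0, -0.5, 0, 0, 0, 0, 0],
    [0, -0.5, 0, 0, 0, 0, 0],
    [0, -0.5, 0, 0, 0, 0, 0],
    [0, -0.5, 0, 0, 0, 0, 0],
    [0, -0.5, 0, 0, 0, 0, 0]
  ]
}}

```text
clock: 11.7
ee_pos: [0.5191, -0.2184, 0.3355]
ee_rot: [-1.211, 1.209, -1.21]
force: [0.3, 0.3, -0.1]
opening: 0.0006
```

Request:
{"op": "arm_command", "data": {
  "commands": [
    [0, -0.5, 0, 0, 0, 0, 0],
    [0, -0.5, 0, 0, 0, 0, 0],
    [0, -0.5, 0, 0, 0, 0, 0],
    [0, -0.5, 0, 0, 0, 0, 0],
    [0, -0.5, 0, 0, 0, 0, 0],
    [0, -0.5, 0, 0, 0, 0, 0],
    [0, -0.5, 0, 0, 0, 0, 0],
    [0, -0.5, 0, 0, 0, 0, 0]
  ]
}}

```text
clock: 12.5
ee_pos: [0.5193, -0.2173, 0.3397]
ee_rot: [-1.209, 1.209, -1.209]
force: [-0.7, -0.8, -0.0]
opening: 0.0007
```

Contact ended at about 0.335, which matches the lever's rest height. I'll retreat upward and check.

Request:
{"op": "arm_command", "data": {
  "commands": [
    [0, -10, 0, 0, 0, 0, 0],
    [0, -20, 0, 0, 0, 0, 0],
    [0, -30, 0, 0, 0, 0, 0],
    [0, -30, 0, 0, 0, 0, 0],
    [0, -20, 0, 0, 0, 0, 0],
    [0, 0, 0, 0, 0, 0, 0],
    [0, 0, 0, 0, 0, 0, 0]
  ]
}}

```text
clock: 13.2
ee_pos: [0.5191, -0.2172, 0.45]
ee_rot: [-1.209, 1.208, -1.209]
force: [-0.1, -0.2, -1.0]
opening: 0.0003
```

```bash
python3 - <<'E'
from h import *
snap('scene','sc3'); snap('top','top3'); a=cv2.imread('pics/sc3.png')[120:320,170:430]; b=cv2.imread('pics/top3.png')[95:265,270:450]
cv2.imwrite('pics/c4.png',np.hstack([cv2.resize(a,(416,320)),cv2.resize(b,(339,320))]))
d=cv2.absdiff(cv2.imread('pics/sc0.png'),cv2.imread('pics/sc3.png')).max(2)[170:]
n,_,st,_=cv2.connectedComponentsWithStats((d>40).astype(np.uint8)); print('scene changes x,y(+170),w,h,area',[s.tolist() for s in st[1:] if s[4]>8])
E
```

```text
scene changes x,y(+170),w,h,area [[36, 0, 46, 22, 546], [71, 0, 107, 72, 3407], [200, 16, 15, 4, 41], [333, 57, 5, 6, 24], [309, 65, 19, 4, 39]]
```

View pics/c4.png

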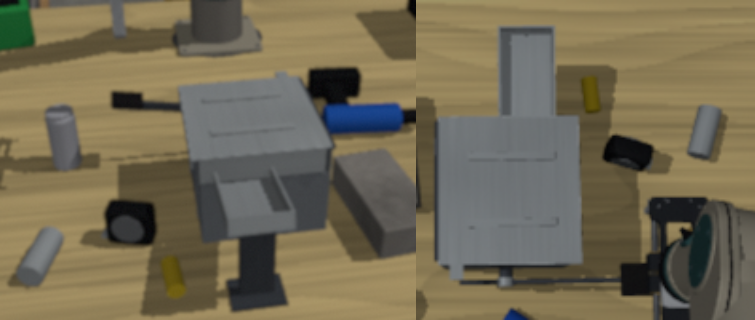

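The lid is shut, the lever is back at rest and the chute is empty. The other items haven't moved; the change on top of the can looks like the arm's shadow.

```bash
python3 -c "
from bench import *
print(hand_in())"
```

```text
the job is handed in; nothing more can be done
None
```

The job is done and handed in: the offcut is in the bin, the lid is shut, and the arm finished clear of everything. It took about 13 s of the 48 s allowed.

- **Press:** I pushed the pad down with closed fingertips to the hard stop. The force rose from about 3 N to 22–27 N there. The picture showed the lid fully open, the chute empty and a grey piece inside the bin.
- **Release:** I let the lever up over about 6 s, with a steady 3–4 N on the fingertip. Contact ended at the lever's rest height, and I then backed off upward.
- **Last checks:** The final pictures show the lid shut, the lever at rest, the chute empty and the other items where they were. Comparing before and after pictures showed one small change on top of the can. I took it for the arm's shadow, since the can itself had not moved.
- **Disagreement:** The top and wrist cameras placed the pad about 7 mm apart along the lever. That was within what the pad allows, and the fingertip stayed on it throughout.

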